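# Stand the long washed tube in the tall stand

### The arm

A 6-joint arm with a two-finger parallel gripper is mounted at the origin on the work surface. World frame = base frame: x ahead of the robot, y to its left, z up, the work surface at z = 0. Lengths are in mm, angles in rad, forces in N, time in s.
With the tool pointing down it reaches from about 425 to 1125 mm from the base axis. Payload 14.9 kg.
Tool frame: the origin (TCP) lies between the finger pads; the fingertips stand 22 mm ahead of it and the grasp point (between the pads) lies 3 mm ahead of it (tips_ahead is the distance from the TCP to the fingertips, in mm); y points along the fingers, z is the direction in which the jaws open and shut, and the axes are right-handed (so a half turn about y gives the same grasp; the last joint's range is limited). The gripper opens to 91 mm and grips with 3 to 60 N. Pads are 32 mm wide; open, the fingers measure 118 mm over their backs; the gripper's body (76 mm by 178 mm) begins 60 mm behind the grasp point.
Start: joints at [1.105, 0.379, 1.734, -0, 1.028, -0.033], TCP at [293.599, 635.467, 235.932] pointing down, gripper open.
Joint ranges: [-2.77, 2.77], [-0.74, 2.19], [0, 2.66], [-1.06, 4.2], [0.31, 2.87], [-3.08, 3.08]. Speed limits (rad/s): [1.89, 1.89, 2.39, 3.14, 3.14, 3.14].

### API

Orientations are given as a rotation vector (axis times angle).
In Python, from rig import state, get_image, hand_in, recognise, trace, tips_ahead gives the robot as it stands.
- The arm moves only by the tool step_arm, never from a script. Its arguments are lists of equal length, an entry for each row: "dp": the shift along the world's x, y, z in cm, a list of three; "twist": the turn about the world's z in degrees; "grip": the closure, from -1 (fully open) to 1 (shut), so that 0 is half open. In form: {"dp": [[x, y, z], ...], "twist": [twist, ...], "grip": [grip, ...]}. A call has 1 to 8 rows; each row is the pose to reach, as a shift and turn from the pose measured when the call began; what a row does not reach only later rows make up. A row lasts 1/12 s, in which the tool goes at most 41.7 mm and 7.16 degrees, less where a joint would pass 70% of its speed; a pose out of reach is approached as far as the arm can. A call with a gripper value outside its range is refused whole. The fingers move at their own pace and stop on an object; the grip force is fixed at half the most. Time passes only in rows, so rows that repeat a pose let the fingers close. It gives the time, the measured TCP pose, the force and the opening at its end, in the units of the state.
- state(): the state, without advancing time (a new reading comes with each control period).
- get_image(name): name is "scene" or "side" or "wrist"; returns a dict with "img" (384x512x3 uint8, red, green, blue), "mtx" (3x3 intrinsics, pixels), "R" (3x3) and "t" (3): a world point X has camera coordinates R X + t. Camera axes: x right, y down, z forward; pixel columns grow to the right and rows downward; lengths in mm; the calibration is good to about 2 mm. A picture is of the moment at which its call begins. There is no depth.
- hand_in(): hands the job in, once; it reports no verdict.
Trained networks look in the newest picture that a camera, given by its name, has taken for a name from the list of things; names that differ only in an ending like _2 or _b are one class to them, and where a whole thing is asked for, a point or a joint stands for the part that bears it (a point fixed in the world has none). Each returns a list of dicts, best first, with "confidence" (0 to 1); they miss things now and then, are a little off and sometimes report something else, mostly with a low value. They report only what shows in the picture. A call takes as long as a camera call. They do not tell look-alikes from the thing itself.
- recognise(thing, camera): "point" ([x, y, z] in mm, in world coordinates, good to about 4 mm: the middle of the surface that is visible of it).
- trace(thing, camera): "region" (384x512 bool, what is visible of it).
The state is a dict: "t": time; "q": joint angles; "qd": joint speeds; "joint_efforts": joint torques, N m; "ee_pos": TCP position; "orientation": TCP orientation; "force": force on the tool from outside, world axes, zero at the start; "torque": the same for the moment, N m; "grip_width": finger opening in mm.
Only numpy, scipy, OpenCV 4.12 (cv2) and the standard library are available. Lean on these libraries where they do the work, as an engineer would, in place of code of your own. Each camera call takes 0.05 s, during which the arm holds its last target.

### The job

Two washed, capped tubes lean on slanted steel cradles by the sink. Take the longer tube and slip its foot into the mouth of the taller grey stand while the tube is still leaning about as it lay, then straighten it up inside the stand, lower it until its foot is down on the stand's floor and only then let go. Leave the shorter tube where it is.

Things in the scene. Friction and masses are not known exactly. Their poses are not given: they have to be found in the camera images.
- tube_mid (a point): Middle of the long loose tube, half-way up on its axis. White plastic, closed, 180 mm long over all, 24 mm diameter, about 70 g; its top 32 mm is a grey ribbed screw cap of 30 mm diameter. Its z axis runs along the tube from foot to cap: the flat foot lies 90 mm along -z, the cap's centre 74 mm along +z. Best held by the cap.
- tube_foot (a point): Centre of the long tube's foot, axes as tube_mid. At the start the tube leans 35 degrees from vertical, cap end away from the robot, foot on the stop of a fixed steel cradle whose 36 mm wide forks hold it from below at 25 and 118 mm from the foot; above 126 mm nothing is beside or under it. It lifts freely straight up.
- stand_mouth (a point): Centre of the mouth, level with the rim, of the taller of two fixed grey plastic stands: an upright sleeve 100 mm high on an 84 mm round base; z points up. The bore is 40 mm in diameter, widening over the top 15 mm to 54 mm at the rim (64 mm outside); its floor is 92 mm below the rim. The other stand, 55 mm high, is not used.
- short_mid (a point): Middle of the shorter tube (120 mm long, otherwise alike), leaning on the other cradle; not to be moved. Its z axis runs from foot to cap.
Not all that is in view belongs to the job. What is shaped like the part that bears tube_mid but orange or purple is not meant.

How it is judged (in metres and radians):
On the way, in this order (a step that is already met when the one before it is completed fails the run):
1. the long tube's foot is inside the stand's mouth, at least 5 mm below the rim, while the tube leans more than 17 degrees (z of tube_foot in the frame of stand_mouth below -0.005 m and horizontal distance between tube_foot and stand_mouth below 0.027 m and angle between tube_mid's own z axis and vertical above 0.3 rad), for 0.1 s.
2. still held, the tube is straightened to within 15 degrees of vertical and lowered until its foot is within 17 mm of the bore's floor (z of tube_foot in the frame of stand_mouth below -0.075 m and horizontal distance between tube_foot and stand_mouth below 0.02 m and angle between tube_mid's own z axis and vertical below 0.26 rad and contact force between the fingers and tube above 0.5 N), for 0.1 s.
At the end, for the whole second after the job is handed in: The long tube stands in the taller stand, released and at rest: foot at least 80 mm below the rim and within 20 mm of the bore's centre, within 15 degrees of upright; the shorter tube is within 25 mm of where it was (z of tube_foot in the frame of stand_mouth below -0.08 m and horizontal distance between tube_foot and stand_mouth below 0.02 m and angle between tube_mid's own z axis and vertical below 0.26 rad and linear speed of tube below 0.03 m/s and distance of short_mid from where it was at the start of the episode below 0.025 m); the robot touches nothing.
It fails at once if the shorter tube is moved more than 25 mm (distance of short_mid from where it was at the start of the episode above 0.025 m).
It also fails if it takes over 45 s, if anything falls off the work surface, if the arm or the gripper's body presses on something with over 40 N, if the wrist force passes 120 N, or if a joint passes its speed limit or range.

## Working session

There is one attempt and no reset: what is moved stays moved. The work goes in short steps, Python scripts to look and compute and a tool call to move; the robot and the scene stay as the last step left them, time stands still between calls to the robot, and variables do not carry over. Pictures are saved under pics/ and viewed, and the job is handed in when it is done.

Besides the shell and the picture viewer there is one more tool, called after "Call:" as name(argument=value, ...), one argument or row to a line, values as JSON. step_arm: Moves the arm, as the interface text tells. Its arguments: {"type":"object","properties":{"dp":{"type":"array"},"twist":{"type":"array"},"grip":{"type":"array"}},"required":["dp","twist","grip"]}

```bash
ls; mkdir -p pics
python3 - <<'E'
from rig import *
import cv2,numpy as np
s=state();print(s)
for n in ["scene","side","wrist"]:
    g=get_image(n);cv2.imwrite(f"pics/{n}0.png",g["img"][:,:,::-1])
    np.savez(f"{n}0.npz",**g)
    for th in ["tube_mid","stand_mouth","short_mid","tube_foot"]:
        try:print(n,th,[(np.round(r["point"],0),round(r["confidence"],2)) for r in recognise(th,n)])
        except Exception as e:print(n,th,e)
E
```

```text
pics
{'t': 0.0, 'q': array([ 1.10467841e+00,  3.79424507e-01,  1.73482130e+00, -1.71411201e-05,
        1.02848199e+00, -3.33006143e-02]), 'qd': array([ 0.00074815, -0.00074584,  0.00147443,  0.00211531, -0.00061192,
       -0.00030499]), 'joint_efforts': array([-8.90770007e-04, -7.63739204e+01, -4.34361470e+01,  6.50671008e-02,
        4.25381970e-02, -1.30922176e-04]), 'ee_pos': array([293.43223366, 635.09428289, 235.25702077]), 'orientation': array([-1.54511921,  0.33970832, -0.33928727]), 'force': array([0.00979764, 0.35786209, 0.13492593]), 'torque': array([0.00588347, 0.00109516, 0.02589659]), 'grip_width': 91.26949439904067}
scene tube_mid [(array([568., 341., 162.]), 0.88), (array([315., 361.,  28.]), 0.8), (array([340., -50.,  24.]), 0.6)]
scene stand_mouth [(array([ 519., -139.,   66.]), 0.66)]
scene short_mid [(array([496., 142., 121.]), 0.69)]
scene tube_foot [(array([312., 363.,  22.]), 0.78), (array([565., 345., 169.]), 0.67), (array([343., -53.,  20.]), 0.56)]
side tube_mid [(array([530., 332., 110.]), 0.95), (array([324., -65.,  13.]), 0.9), (array([288., 350.,  17.]), 0.6)]
side stand_mouth [(array([ 500., -165.,   61.]), 0.95)]
side short_mid [(array([473., 129.,  92.]), 0.75)]
side tube_foot [(array([293., 346.,  18.]), 0.86), (array([535., 330., 114.]), 0.78), (array([328., -68.,  20.]), 0.65)]
wrist tube_mid [(array([232., 362.,  22.]), 0.91)]
wrist stand_mouth []
wrist short_mid []
wrist tube_foot [(array([234., 361.,  20.]), 0.67)]
```

View pics/scene0.png

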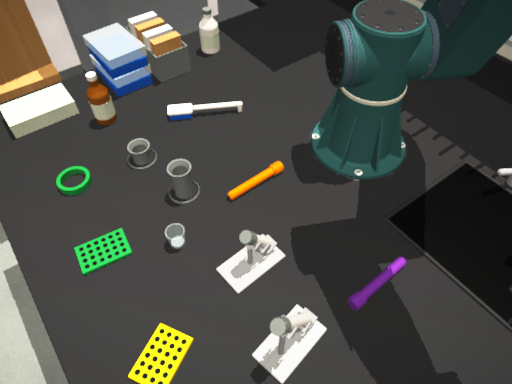

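View pics/side0.png

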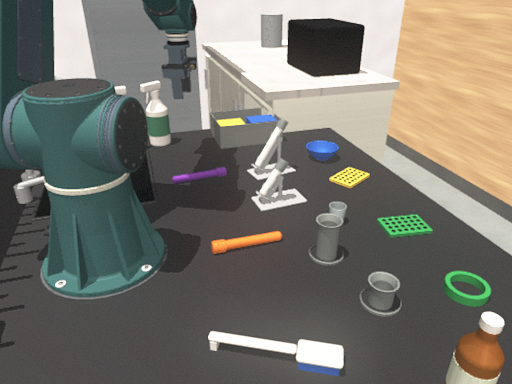

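View pics/wrist0.png

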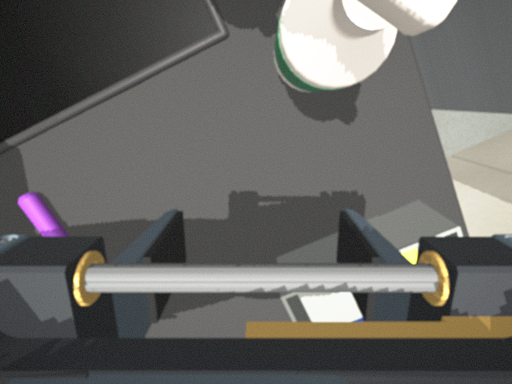

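```bash
cat > h.py <<'E'
import numpy as np,cv2
from rig import *
def crop(img,x0,y0,x1,y1,k,name,mask=None):
    im=img[:,:,::-1].copy()
    if mask is not None:
        c,_=cv2.findContours(mask.astype(np.uint8),cv2.RETR_EXTERNAL,cv2.CHAIN_APPROX_NONE)
        big=cv2.resize(im[y0:y1,x0:x1],None,fx=k,fy=k,interpolation=cv2.INTER_CUBIC)
        for q in c: cv2.polylines(big,[((q-np.array([x0,y0])+0.5)*k).astype(int)],True,(0,0,255),1)
    else: big=cv2.resize(im[y0:y1,x0:x1],None,fx=k,fy=k,interpolation=cv2.INTER_CUBIC)
    cv2.imwrite(name,big)
E
python3 - <<'E'
from h import *
out={}
for n in ["scene","side"]:
    g=get_image(n);out[n]=g
    for th in ["tube_mid","stand_mouth","short_mid"]:
        for i,r in enumerate(trace(th,n)):
            m=r["region"];ys,xs=np.nonzero(m)
            print(n,th,i,r["confidence"],xs.min(),xs.max(),ys.min(),ys.max(),m.sum())
            np.save(f"m_{n}_{th}_{i}.npy",m)
E
ls *.npy
```

```text
scene tube_mid 0 0.83 228 283 161 198 628
scene tube_mid 1 0.7 347 405 257 310 838
scene tube_mid 2 0.55 270 311 313 336 594
scene stand_mouth 0 0.82 167 192 159 203 763
scene short_mid 0 0.7 239 271 231 247 331
scene short_mid 1 0.59 166 198 159 204 879
side tube_mid 0 0.87 255 286 119 166 358
side tube_mid 1 0.79 172 224 168 183 439
side tube_mid 2 0.56 212 280 232 253 687
side stand_mouth 0 0.83 315 342 214 265 1090
side short_mid 0 0.75 260 287 158 195 346
m_scene_short_mid_0.npy
m_scene_short_mid_1.npy
m_scene_stand_mouth_0.npy
m_scene_tube_mid_0.npy
m_scene_tube_mid_1.npy
m_scene_tube_mid_2.npy
m_side_short_mid_0.npy
m_side_stand_mouth_0.npy
m_side_tube_mid_0.npy
m_side_tube_mid_1.npy
m_side_tube_mid_2.npy
```

Run:
```python
from h import *
a=np.load("scene0.npz");b=np.load("side0.npz")
crop(a["img"],215,220,335,380,4,"pics/c1.png",np.load("m_scene_tube_mid_2.npy")|np.load("m_scene_short_mid_0.npy"))
crop(b["img"],240,105,360,275,4,"pics/c2.png",np.load("m_side_tube_mid_0.npy")|np.load("m_side_stand_mouth_0.npy"))
i=np.hstack([cv2.resize(cv2.imread("pics/c1.png"),(390,560)),cv2.resize(cv2.imread("pics/c2.png"),(400,560))]);cv2.imwrite("pics/c12.png",i)
crop(a["img"],150,145,210,210,8,"pics/c3.png",np.load("m_scene_stand_mouth_0.npy"))
```

```text
(no output)
```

View pics/c12.png

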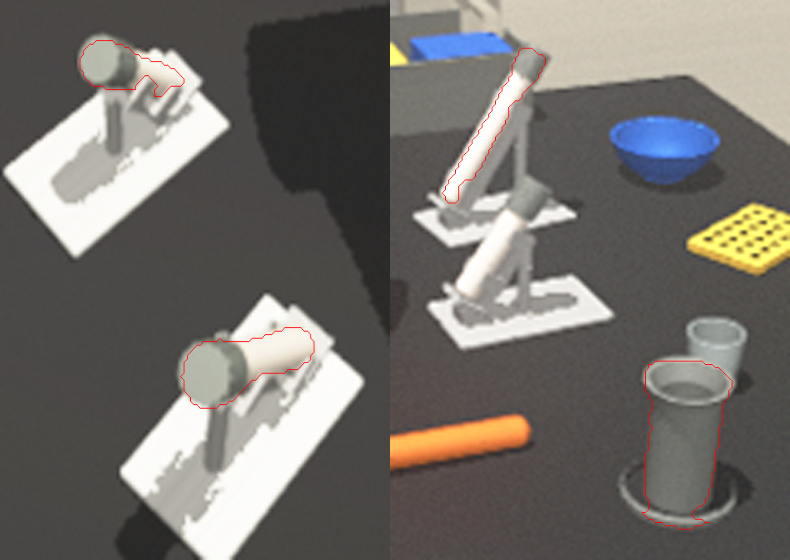

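View pics/c3.png

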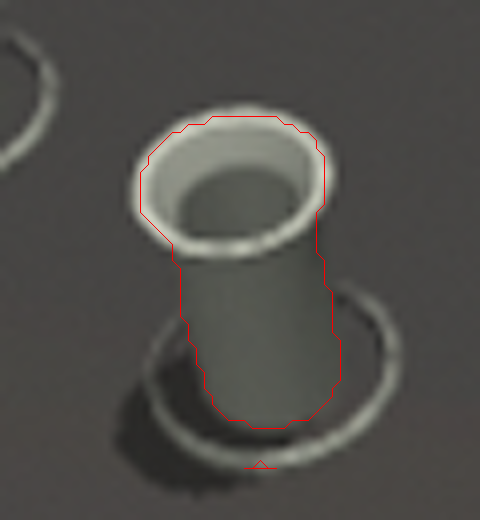

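Run:
```python
from h import *
a=np.load("scene0.npz");b=np.load("side0.npz")
def cg(z,x0,y0,x1,y1,k,n):
    im=cv2.resize(z["img"][y0:y1,x0:x1,::-1],None,fx=k,fy=k,interpolation=cv2.INTER_CUBIC)
    for x in range((x0+9)//10*10,x1,10):
        cv2.line(im,((x-x0)*k,0),((x-x0)*k,im.shape[0]),(0,255,255) ,1);cv2.putText(im,str(x),((x-x0)*k,10),0,.35,(0,0,255),1)
    for y in range((y0+9)//10*10,y1,10):
        cv2.line(im,(0,(y-y0)*k),(im.shape[1],(y-y0)*k),(0,255,255),1);cv2.putText(im,str(y),(0,(y-y0)*k),0,.35,(0,0,255),1)
    cv2.imwrite(n,im)
cg(a,262,300,332,350,11,"pics/g1.png");cg(b,245,110,300,170,10,"pics/g2.png")
for z in(a,b):print(np.round(-z["R"].T@z["t"],0),z["mtx"][0,0])
```

```text
[773. 551. 889.] 416.8009668841619
[ 115. -863.  602.] 404.3733604893786
```

View pics/g1.png

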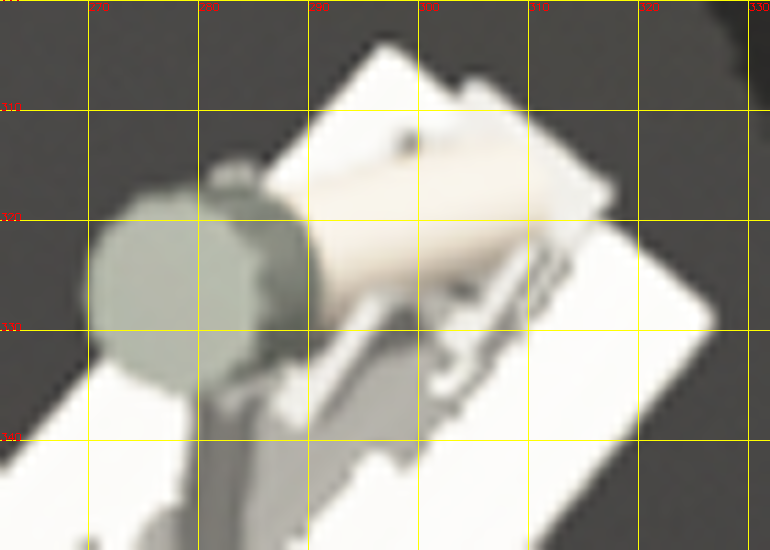

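View pics/g2.png

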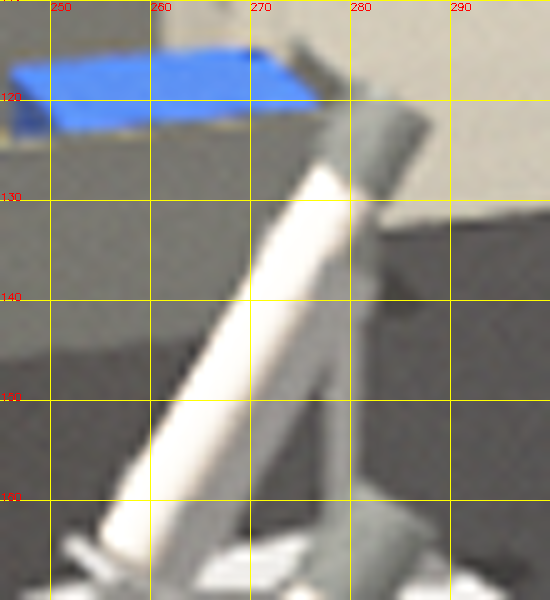

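```bash
cat > fit.py <<'E'
from h import *
from scipy.optimize import least_squares
a=np.load("scene0.npz");b=np.load("side0.npz")
def pr(z,X):
    c=z["R"]@X+z["t"];c=z["mtx"]@c;return c[:2]/c[2]
h=.5
def ax(p): 
    return np.array([np.sin(p[4])*np.cos(p[3]),np.sin(p[4])*np.sin(p[3]),np.cos(p[4])])
def res(p):
    d=ax(p);T=p[:3]
    f=lambda s:T-d*(180-s)
    r=[pr(a,f(180))-[278-h,326.4-h],pr(b,f(180))-[284.8-h,120.6-h],.7*(pr(b,f(148))-[280-h,128.3-h]),.7*(pr(b,f(0))-[257.7-h,165.3-h])]
    A=pr(a,f(180));B=pr(a,f(60));n=np.array([-(B-A)[1],(B-A)[0]]);n/=np.linalg.norm(n)
    r.append([n@(np.array([300-h,320.2-h])-A)]); r.append([(p[4]-np.radians(35))*50])
    return np.hstack(r)
s=least_squares(res,[590,340,165,.6,.6]);p=s.x
d=ax(p);print(p,np.degrees(p[3:]),"res",np.round(s.fun,2));print("cap c",p[:3]-16*d,"foot",p[:3]-180*d)
# stand: rim circle
E
python3 fit.py
python3 - <<'E'
from h import *
a=np.load("scene0.npz");b=np.load("side0.npz")
def cg(z,x0,y0,x1,y1,k,n):
    im=cv2.resize(z["img"][y0:y1,x0:x1,::-1],None,fx=k,fy=k,interpolation=cv2.INTER_CUBIC)
    for x in range((x0+9)//10*10,x1,10):
        cv2.line(im,((x-x0)*k,0),((x-x0)*k,im.shape[0]),(0,255,255) ,1);cv2.putText(im,str(x),((x-x0)*k,10),0,.35,(0,0,255),1)
    for y in range((y0+9)//10*10,y1,10):
        cv2.line(im,(0,(y-y0)*k),(im.shape[1],(y-y0)*k),(0,255,255),1);cv2.putText(im,str(y),(0,(y-y0)*k),0,.35,(0,0,255),1)
    return im
i=np.hstack([cg(a,160,150,205,210,8,0),cg(b,305,207,355,267,8,0)]);cv2.imwrite("pics/g3.png",i)
E
```

```text
[5.87108226e+02 3.48498618e+02 1.81047900e+02 1.69613854e-01
 6.12853240e-01] [ 9.71815797 35.11390411] res [-0.1  -0.02  0.11 -0.61 -0.07  0.07 -0.35  0.79 -0.09  0.1 ]
cap c [578.03703236 346.94509127 167.95973778] foot [485.05729528 331.02144435  33.8060723 ]
```

View pics/g3.png

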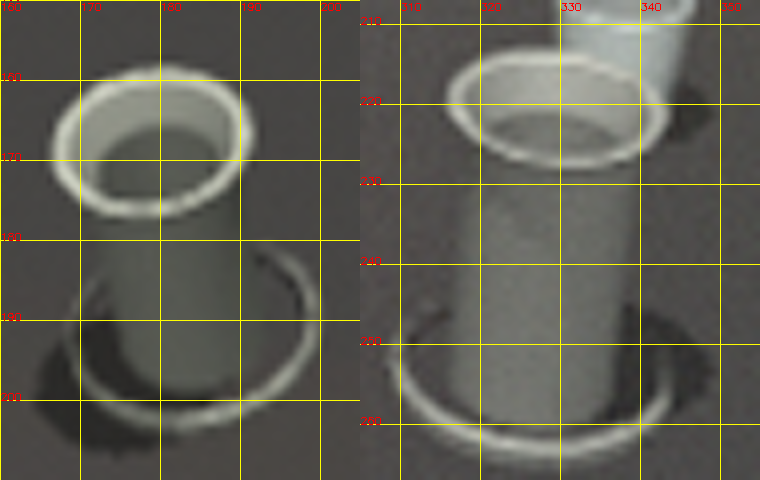

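```bash
cat > st.py <<'E'
from fit import *
def ci(z,x,y,c0):
    t=np.linspace(0,2*np.pi,60);P=np.array([pr(z,np.array([x+32*np.cos(u),y+32*np.sin(u),c0])) for u in t]);return np.array([P[:,0].min(),P[:,0].max(),P[:,1].min(),P[:,1].max()])
m1=np.array([166.5,191.7,158.2,177.2])-.5;m2=np.array([315.6,343.2,213,228.3])-.5
f=lambda p:np.hstack([ci(a,p[0],p[1],p[2])-m1,ci(b,p[0],p[1],p[2])-m2])
s=least_squares(f,[510,-150,100]);print("free",s.x,np.round(s.fun,2))
s=least_squares(lambda q:f([q[0],q[1],100]),[510,-150]);print("z100",s.x,np.round(s.fun,2))
from scipy.spatial.transform import Rotation as Ro
st=state();M=Ro.from_rotvec(st["orientation"]).as_matrix();print(M.round(3));z=M[:,2];print("jaw az",np.degrees(np.arctan2(z[1],z[0])))
E
python3 st.py
```

```text
[5.87108226e+02 3.48498618e+02 1.81047900e+02 1.69613854e-01
 6.12853240e-01] [ 9.71815797 35.11390411] res [-0.1  -0.02  0.11 -0.61 -0.07  0.07 -0.35  0.79 -0.09  0.1 ]
cap c [578.03703236 346.94509127 167.95973778] foot [485.05729528 331.02144435  33.8060723 ]
free [ 512.15088712 -149.40773072  100.43697772] [ 0.3   0.3   0.2  -0.25  0.16  0.39  0.33 -0.33]
z100 [ 512.17396057 -149.39574305] [ 0.33  0.32  0.33 -0.13  0.16  0.38  0.48 -0.17]
[[ 0.908  0.     0.419]
 [-0.419  0.     0.908]
 [-0.    -1.     0.   ]]
jaw az 65.20012370474979
```

Run:
```python
from fit import *
def bp(z,u,zz):
    d=z["R"].T@np.linalg.solve(z["mtx"],[u[0]-.5,u[1]-.5,1]);c=-z["R"].T@z["t"];return (c+d*(zz-c[2])/d[2])[:2]
# scene g1 scale: edges
P=[bp(a,u,5) for u in [(297,304),(262+270/11,300+180/11),(262+715/11,300+320/11),(262+535/11,350)]]
print(np.round(P)); 
for i,j in((0,1),(2,3)): v=P[j]-P[i];print(np.degrees(np.arctan2(v[1],v[0])))
```

```text
[5.87108226e+02 3.48498618e+02 1.81047900e+02 1.69613854e-01
 6.12853240e-01] [ 9.71815797 35.11390411] res [-0.1  -0.02  0.11 -0.61 -0.07  0.07 -0.35  0.79 -0.09  0.1 ]
cap c [578.03703236 346.94509127 167.95973778] foot [485.05729528 331.02144435  33.8060723 ]
[[475. 284.]
 [512. 292.]
 [460. 366.]
 [517. 378.]]
12.629669548757523
12.10793908042216
```

Call:
step_arm(
  dp=[
    [3.5,-3.6,0],
    [7,-7.1,0],
    [10,-10.2,0],
    [13,-13.2,0],
    [16,-16.2,0],
    [19,-19.2,0],
    [22,-22.2,0],
    [25,-25.2,0],
  ],
  twist=[5,10,15,20,25,30,34.5,34.5],
  grip=[-1,-1,-1,-1,-1,-1,-1,-1],
)

```text
t: 1.82
ee_pos: [529.5, 397.1, 236.2]
orientation: [-1.566, -0.137, 0.137]
force: [0.5, 0.3, -0.2]
grip_width: 91.0
```

Call:
step_arm(
  dp=[
    [2.4,-2.5,0],
    [4.8,-5,0],
    [4.8,-5,-1],
  ],
  twist=[1,2,2],
  grip=[-1,-1,-1],
)

```text
t: 2.07
ee_pos: [581.8, 343.8, 228.0]
orientation: [-1.564, -0.166, 0.16]
force: [-0.6, -0.1, 0.0]
grip_width: 90.8
```

Run:
```python
from h import *
for n in ["wrist","scene","side"]:
    g=get_image(n);cv2.imwrite(f"pics/{n}1.png",g["img"][:,:,::-1]);np.savez(n+"1.npz",**g)
i=np.hstack([cv2.resize(cv2.imread("pics/wrist1.png"),(400,300)),cv2.resize(cv2.imread("pics/scene1.png")[200:384,170:416],(400,300))]);cv2.imwrite("pics/w1.png",i)
g=np.load("wrist1.npz");X=np.array([578.,347,168])
for X in ([578.,347,168],[587.1,348.8,181]):
    c=g["mtx"]@(g["R"]@np.array(X)+g["t"]);print(c[:2]/c[2])
```

```text
[265.72247568 208.97861846]
[265.80161034 228.43494733]
```

View pics/w1.png

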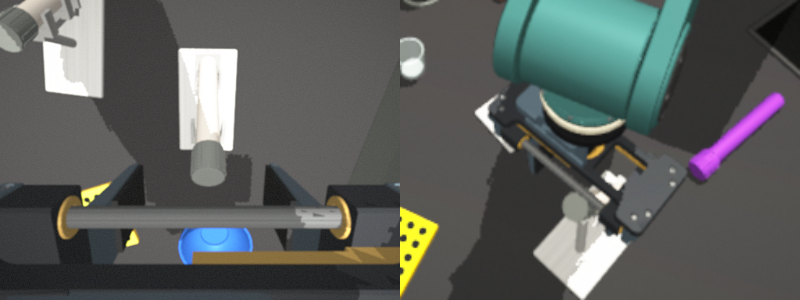

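```bash
python3 -c "
from rig import *
s=state();print(s['ee_pos'],s['orientation'],s['t'])"
```

```text
[577.09338323 346.79803854 225.42446407] [-1.56489388 -0.16279269  0.16461807] 2.2167
```

Call:
step_arm(
  dp=[
    [0.1,0,-3],
    [0.1,0,-5.5],
    [0.1,0,-5.5],
    [0.1,0,-5.5],
    [0.1,0,-5.5],
    [0.1,0,-5.5],
    [0.1,0,-5.5],
    [0.1,0,-5.5],
  ],
  twist=[0,0,0,0,0,0,0,0],
  grip=[-1,-1,-1,1,1,1,1,1],
)

```text
t: 2.88
ee_pos: [578.5, 347.2, 171.6]
orientation: [-1.564, -0.164, 0.164]
force: [0.1, 0.1, 0.1]
grip_width: 60.9
```

Call:
step_arm(
  dp=[
    [0,0,0],
    [0,0,0],
    [0,0,0],
    [0,0,0],
  ],
  twist=[0,0,0,0],
  grip=[1,1,1,1],
)

```text
t: 3.22
ee_pos: [578.5, 347.1, 171.7]
orientation: [-1.564, -0.164, 0.163]
force: [0.3, -0.1, -0.1]
grip_width: 34.1
```

Call:
step_arm(
  dp=[
    [0,0,0],
    [0,0,0],
    [0,0,0],
    [0,0,0],
  ],
  twist=[0,0,0,0],
  grip=[1,1,1,1],
)

```text
t: 3.55
ee_pos: [578.5, 347.1, 171.7]
orientation: [-1.564, -0.164, 0.164]
force: [-0.1, 0.4, -0.2]
grip_width: 29.5
```

Call:
step_arm(
  dp=[
    [0,0,1],
    [0,0,3],
    [0,0,6],
    [0,0,9],
    [0,0,12],
    [0,0,15],
    [0,0,17],
    [0,0,17],
  ],
  twist=[0,0,0,0,0,0,0,0],
  grip=[1,1,1,1,1,1,1,1],
)

```text
t: 4.22
ee_pos: [579.9, 347.9, 347.7]
orientation: [-1.562, -0.169, 0.158]
force: [-0.0, 0.6, -0.3]
grip_width: 29.2
```

Run:
```python
from h import *
for n in ["wrist","scene","side"]:
    g=get_image(n);cv2.imwrite(f"pics/{n}2.png",g["img"][:,:,::-1]);np.savez(n+"2.npz",**g)
i=np.hstack([cv2.resize(cv2.imread("pics/wrist2.png"),(400,300)),cv2.resize(cv2.imread("pics/side2.png")[30:214,170:416],(400,300))]);cv2.imwrite("pics/w2.png",i)
s=state();print(s['ee_pos'],s['grip_width'],s['force'])
```

```text
[578.17279583 346.90618431 341.40300013] 29.566587285547897 [-0.01727666 -0.20805618 -0.11658282]
```

View pics/w2.png

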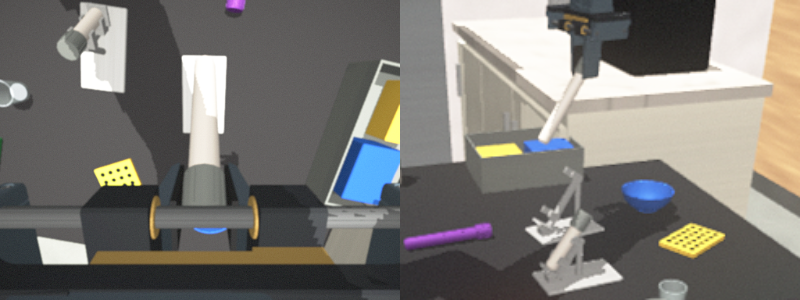

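Call:
step_arm(
  dp=[
    [0.1,-2.5,0],
    [0.3,-6,0],
    [0.5,-10,0],
    [0.7,-14,0],
    [0.9,-18,0],
    [1.1,-22,0],
    [1.3,-26,0],
    [1.5,-30,0],
  ],
  twist=[0,0,0,0,0,0,0,0],
  grip=[1,1,1,1,1,1,1,1],
)

```text
t: 5.03
ee_pos: [592.2, 45.0, 340.0]
orientation: [-1.564, -0.162, 0.166]
force: [-0.2, 0.4, 0.2]
grip_width: 29.4
```

Call:
step_arm(
  dp=[
    [0.1,-4,0],
    [0.3,-8,0],
    [0.5,-12,0],
    [0.6,-15,0],
    [0.7,-17,-1],
    [0.7,-17.6,-3],
    [0.7,-17.6,-5],
    [0.7,-17.6,-5],
  ],
  twist=[0,0,0,0,0,0,0,0],
  grip=[1,1,1,1,1,1,1,1],
)

```text
t: 5.7
ee_pos: [596.8, -131.1, 284.9]
orientation: [-1.562, -0.156, 0.17]
force: [-1.0, 0.6, -1.8]
grip_width: 29.2
```

```bash
cat > look.py <<'E'
from h import *
import sys
k=sys.argv[1]
def pr(z,X):
    c=z["R"]@X+z["t"];c=z["mtx"]@c;return c[:2]/c[2]
s=state();print(s['ee_pos'],s['orientation'],s['grip_width'],s['force'])
ims=[]
for n,(x0,y0) in {"scene":(110,70),"side":(270,80)}.items():
    g=get_image(n);np.savez(n+k+".npz",**g)
    im=g["img"][y0:y0+160,x0:x0+130,::-1];f=3
    im=cv2.resize(im,None,fx=f,fy=f,interpolation=cv2.INTER_CUBIC)
    for x in range((x0+19)//20*20,x0+130,20):
        cv2.line(im,((x-x0)*f,0),((x-x0)*f,6),(0,255,255),1);cv2.putText(im,str(x),((x-x0)*f,16),0,.35,(0,0,255),1)
    for y in range((y0+19)//20*20,y0+160,20):
        cv2.line(im,(0,(y-y0)*f),(6,(y-y0)*f),(0,255,255),1);cv2.putText(im,str(y),(6,(y-y0)*f),0,.35,(0,0,255),1)
    u=np.array([.978,.208,0]);C=s['ee_pos']+[0,0,-3.7];d=u*np.sin(.6109)+np.array([0,0,np.cos(.6109)])
    for X,col in((C-164*d,(255,0,255)),(C,(0,255,0)),(np.array([512,-149.4,100]),(0,0,255))):
        p=pr(g,X);print(n,p);q=((p-[x0,y0]+.5)*f).astype(int);cv2.circle(im,tuple(map(int,q)),3,col,-1)
    ims.append(im)
cv2.imwrite(f"pics/l{k}.png",np.hstack(ims))
E
python3 look.py 3
```

```text
[ 596.77132817 -131.06172754  284.85725329] [-1.56173787 -0.15565918  0.17004168] 29.21639987753911 [-0.95032664  0.60278025 -1.84086461]
scene [178.45532875 152.78323565]
scene [135.39101006 132.47804355]
scene [179.01490008 167.08991033]
side [328.08272235 203.34853263]
side [366.96263261 140.08960694]
side [329.0337166  220.10465123]
```

View pics/l3.png

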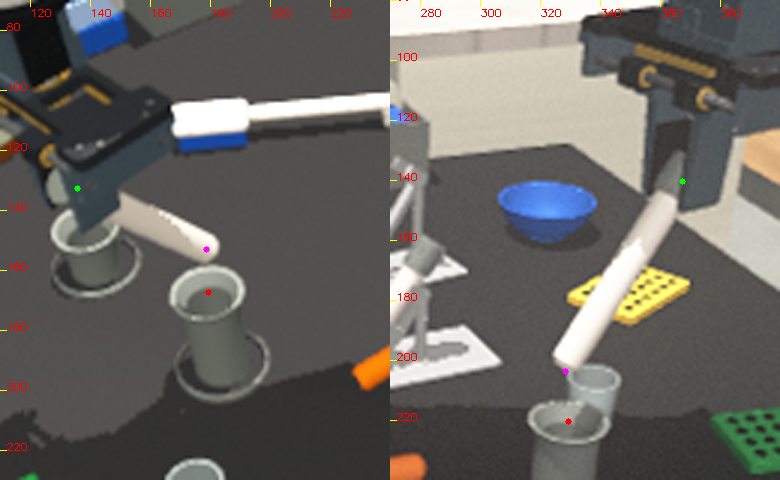

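```bash
python3 look.py 4
```

```text
[ 598.55324142 -130.7312722   288.93094446] [-1.56326541 -0.15989948  0.16772279] 29.124546420084354 [ 0.39692685  0.42083791 -0.6276942 ]
scene [177.63742404 152.01674328]
scene [134.24058657 131.49059847]
scene [179.01490008 167.08991033]
side [328.88000466 201.59822624]
side [367.83275884 138.20890168]
side [329.0337166  220.10465123]
```

View pics/l4.png

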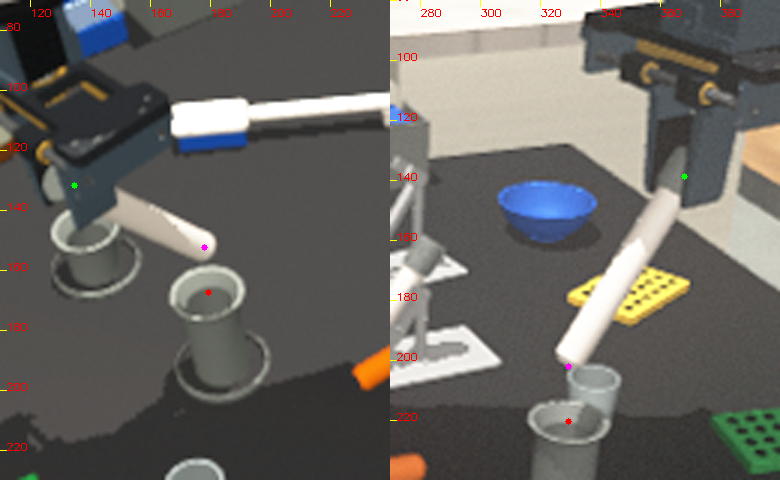

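Call:
step_arm(
  dp=[
    [0.2,0,-1.5],
    [0.2,0,-3],
    [0.2,0,-4.5],
    [0.2,0,-5.5],
    [0.2,0,-6.2],
    [0.2,0,-6.2],
    [0.2,0,-6.2],
    [0.2,0,-6.2],
  ],
  twist=[0,0,0,0,0,0,0,0],
  grip=[1,1,1,1,1,1,1,1],
)

```text
t: 6.57
ee_pos: [602.0, -130.8, 229.5]
orientation: [-1.565, -0.164, 0.165]
force: [0.4, -0.2, -0.7]
grip_width: 29.2
```

```bash
python3 look.py 5
```

```text
[ 602.01821699 -130.76855216  229.51622465] [-1.56479956 -0.16358984  0.1649719 ] 29.226656231625014 [ 0.37534704 -0.1604341  -0.66743393]
scene [180.01055842 168.76023427]
scene [139.07885961 151.90559204]
scene [179.01490008 167.08991033]
side [328.14014738 223.54275679]
side [365.84604977 162.70911212]
side [329.0337166  220.10465123]
```

View pics/l5.png

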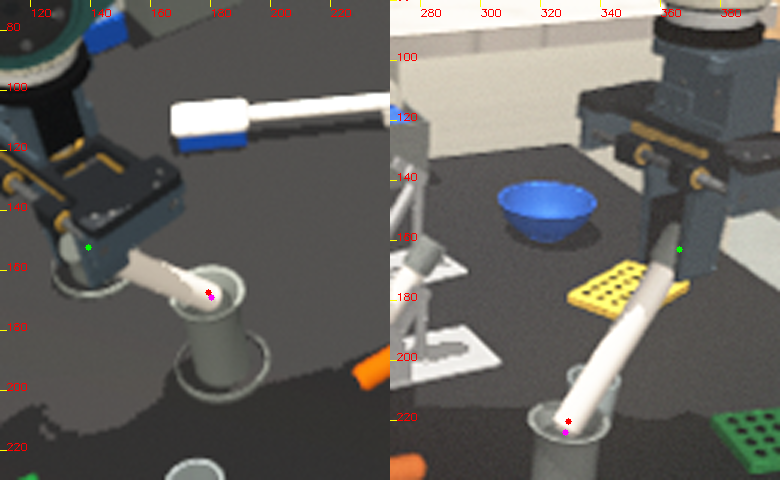

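Call:
step_arm(
  dp=[
    [-0.2,0,-0.4],
    [-0.4,0,-0.8],
    [-0.4,0,-0.8],
    [-0.4,0,-0.8],
    [-0.4,0,-0.8],
  ],
  twist=[0,0,0,0,0],
  grip=[1,1,1,1,1],
)

```text
t: 7.08
ee_pos: [598.0, -130.8, 221.6]
orientation: [-1.565, -0.164, 0.165]
force: [0.7, -0.1, 0.4]
grip_width: 29.3
```

```bash
python3 look.py 6
```

```text
[ 597.96102833 -130.76871378  221.56784832] [-1.56479742 -0.16365168  0.16478932] 29.314557407832854 [ 0.67491327 -0.1429337   0.39451466]
scene [181.83807724 170.11713585]
scene [141.5331871  153.61674003]
scene [179.01490008 167.08991033]
side [326.28844734 226.69218634]
side [363.83655292 166.1172266 ]
side [329.0337166  220.10465123]
```

View pics/l6.png

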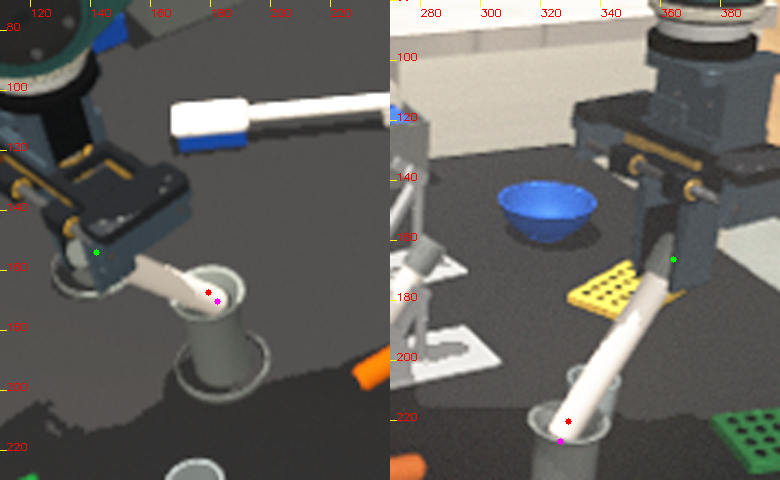

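Call:
step_arm(
  dp=[
    [-0.6,-0.1,0],
    [-1.2,-0.2,0.1],
    [-1.8,-0.4,0.2],
    [-2.4,-0.5,0.4],
    [-3.0,-0.6,0.5],
    [-3.0,-0.6,0.5],
  ],
  twist=[0,0,0,0,0,0],
  grip=[1,1,1,1,1,1],
)

```text
t: 7.68
ee_pos: [570.8, -137.4, 230.4]
orientation: [-1.567, -0.17, 0.157]
force: [10.8, 4.3, 16.1]
grip_width: 29.4
```

```bash
python3 look.py 7
```

```text
[ 570.75426083 -137.44213345  230.36419136] [-1.56716244 -0.17045294  0.15670984] 29.391905190717313 [10.79180113  4.32997139 16.06759597]
scene [189.16083832 161.6878963 ]
scene [150.3117773  143.97922188]
scene [179.01490008 167.08991033]
side [317.10653891 226.93141268]
side [355.11499324 165.23798477]
side [329.0337166  220.10465123]
```

View pics/l7.png

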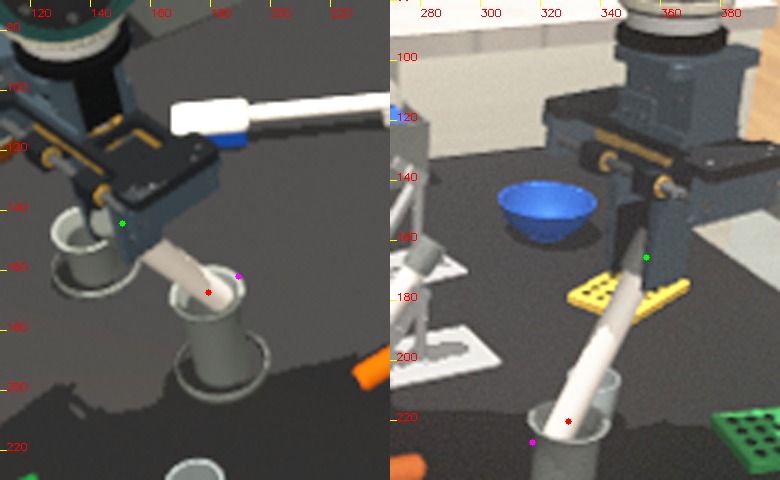

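Call:
step_arm(
  dp=[
    [-0.6,-0.1,0.2],
    [-1.2,-0.2,0.4],
    [-1.8,-0.4,0.5],
    [-2.4,-0.5,0.6],
    [-3.0,-0.6,0.7],
    [-3.0,-0.6,0.7],
  ],
  twist=[0,0,0,0,0,0],
  grip=[1,1,1,1,1,1],
)

```text
t: 8.28
ee_pos: [538.1, -143.4, 235.7]
orientation: [-1.566, -0.167, 0.161]
force: [1.8, -1.4, -1.0]
grip_width: 29.0
```

```bash
python3 look.py 8
```

```text
[ 538.10459359 -143.3782882   235.7464006 ] [-1.56627313 -0.16675191  0.16070347] 29.047827615714688 [ 1.7726759  -1.3901551  -0.99667626]
scene [198.46426602 153.54140012]
scene [161.52839499 134.77217362]
scene [179.01490008 167.08991033]
side [305.14719504 228.67509358]
side [343.52468411 165.91887805]
side [329.0337166  220.10465123]
```

View pics/l8.png

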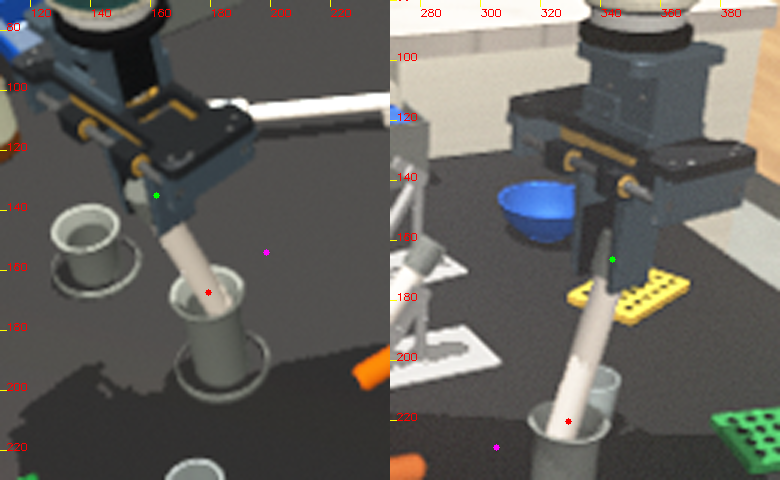

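Call:
step_arm(
  dp=[
    [-0.6,-0.1,0.1],
    [-1.2,-0.2,0.1],
    [-1.8,-0.4,0.1],
    [-2.4,-0.5,0.1],
    [-3.0,-0.6,0],
    [-3.2,-0.7,0],
    [-3.2,-0.7,0],
  ],
  twist=[0,0,0,0,0,0,0],
  grip=[1,1,1,1,1,1,1],
)

```text
t: 8.97
ee_pos: [506.2, -150.4, 235.5]
orientation: [-1.566, -0.166, 0.161]
force: [1.6, 1.2, -1.7]
grip_width: 29.9
```

```bash
python3 look.py 9
```

```text
[ 506.1787544  -150.35136958  235.48267468] [-1.56596823 -0.16610647  0.16083602] 29.898164911388708 [ 1.56833267  1.23211259 -1.71054731]
scene [207.35095736 146.96025857]
scene [172.38631638 127.48987278]
scene [179.01490008 167.08991033]
side [293.13657254 232.79629755]
side [331.80720227 169.14684253]
side [329.0337166  220.10465123]
```

View pics/l9.png

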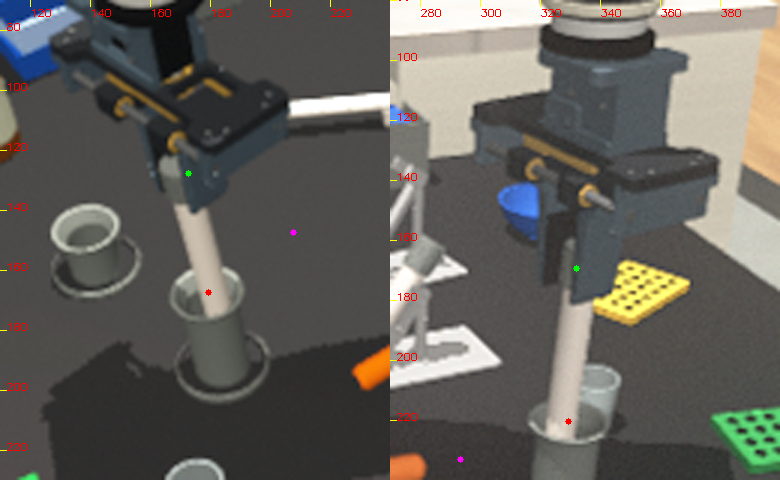

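Call:
step_arm(
  dp=[
    [0.3,0.1,0],
    [0.5,0.1,-0.7],
    [0.5,0.1,-1.5],
    [0.5,0.1,-2.3],
    [0.5,0.1,-3.1],
    [0.5,0.1,-3.9],
    [0.5,0.1,-4.5],
    [0.5,0.1,-4.5],
  ],
  twist=[0,0,0,0,0,0,0,0],
  grip=[1,1,1,1,1,1,1,1],
)

```text
t: 9.73
ee_pos: [510.9, -149.1, 188.8]
orientation: [-1.565, -0.165, 0.163]
force: [0.1, 0.2, 0.4]
grip_width: 29.3
```

```bash
python3 look.py 10
```

```text
[ 510.87475788 -149.07419192  188.84943711] [-1.56514711 -0.1645709   0.16267886] 29.306069393797635 [0.06659329 0.18916983 0.41214153]
scene [207.83253743 159.96834401]
scene [174.10861677 143.07845245]
scene [179.01490008 167.08991033]
side [294.01659703 249.16804482]
side [331.66304055 187.66672735]
side [329.0337166  220.10465123]
```

View pics/l10.png

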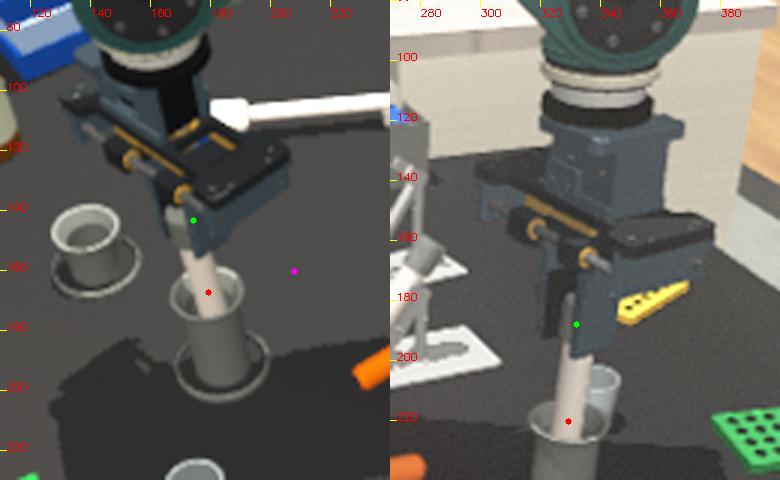

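Now down in small steps to floor contact.

Call:
step_arm(
  dp=[
    [0,0,-0.3],
    [0,0,-0.6],
    [0,0,-0.9],
    [0,0,-1.1],
    [0,0,-1.1],
    [0,0,-1.1],
  ],
  twist=[0,0,0,0,0,0],
  grip=[1,1,1,1,1,1],
)

```text
t: 10.33
ee_pos: [511.6, -149.3, 179.2]
orientation: [-1.566, -0.166, 0.162]
force: [0.8, 0.4, -0.3]
grip_width: 29.3
```

Call:
step_arm(
  dp=[
    [0,0,-0.1],
    [0,0,-0.2],
    [0,0,-0.3],
    [0,0,-0.4],
    [0,0,-0.4],
  ],
  twist=[0,0,0,0,0],
  grip=[1,1,1,1,1],
)

```text
t: 10.75
ee_pos: [512.1, -149.4, 175.6]
orientation: [-1.566, -0.166, 0.161]
force: [-0.9, 0.6, 4.6]
grip_width: 29.3
```

Call:
step_arm(
  dp=[
    [0,0,-0.1],
    [0,0,-0.2],
    [0,0,-0.2],
  ],
  twist=[0,0,0],
  grip=[1,1,1],
)

```text
t: 11.0
ee_pos: [513.6, -149.8, 175.2]
orientation: [-1.567, -0.169, 0.158]
force: [-1.3, 2.1, 17.0]
grip_width: 29.4
```

```bash
python3 look.py 11
```

```text
[ 513.59001748 -149.79964505  175.22095771] [-1.56712806 -0.16858562  0.15844657] 29.38894570987284 [-1.30852348  2.14532642 16.9504517 ]
scene [207.34694128 163.60823864]
scene [173.87987978 147.41732641]
scene [179.01490008 167.08991033]
side [294.98715815 253.96070423]
side [332.38679672 193.02688527]
side [329.0337166  220.10465123]
```

View pics/l11.png

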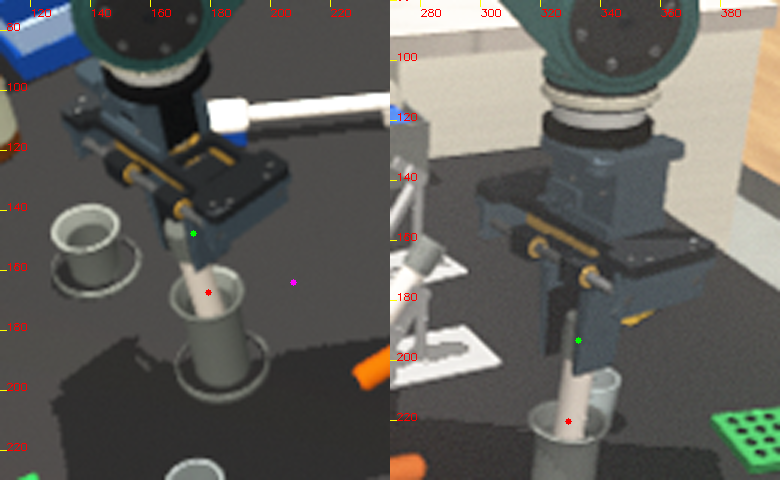

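Call:
step_arm(
  dp=[
    [0,0,0.1],
    [0,0,0.1],
    [0,0,0.1],
    [0,0,0.1],
    [0,0,0.1],
    [0,0,0.1],
    [0,0,0.1],
    [0,0,0.1],
  ],
  twist=[0,0,0,0,0,0,0,0],
  grip=[1,1,-1,-1,-1,-1,-1,-1],
)

```text
t: 11.77
ee_pos: [513.5, -149.8, 176.2]
orientation: [-1.567, -0.168, 0.159]
force: [-1.3, -0.2, 0.0]
grip_width: 66.8
```

```bash
python3 look.py 12
```

```text
[ 513.47640279 -149.79811257  176.1508792 ] [-1.56707242 -0.16840037  0.15860586] 66.84557470941306 [-1.34836108 -0.18995288  0.02707894]
scene [207.34869751 163.36303977]
scene [173.85957044 147.12528957]
scene [179.01490008 167.08991033]
side [294.95819459 253.64222137]
side [332.3764202  192.66869459]
side [329.0337166  220.10465123]
```

View pics/l12.png

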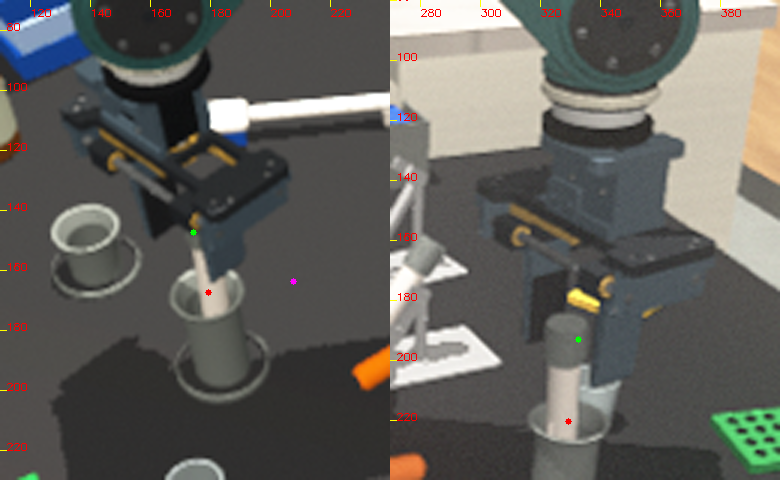

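Released and standing straight. Finish opening, then go straight up.

Call:
step_arm(
  dp=[
    [0,0,0],
    [0,0,0],
    [0,0,2],
    [0,0,5],
    [0,0,8],
    [0,0,11],
    [0,0,13],
    [0,0,13],
  ],
  twist=[0,0,0,0,0,0,0,0],
  grip=[-1,-1,-1,-1,-1,-1,-1,-1],
)

```text
t: 12.53
ee_pos: [515.2, -150.4, 310.7]
orientation: [-1.57, -0.173, 0.154]
force: [0.2, -0.7, 0.2]
grip_width: 91.4
```

```bash
python3 look.py 13
python3 - <<'E'
from h import *
def pr(z,X):
    c=z["R"]@X+z["t"];c=z["mtx"]@c;return c[:2]/c[2]
g=np.load("side13.npz");print(pr(g,np.array([512,-149.4,188])),pr(g,np.array([512,-149.4,156])))
get_image("scene");print(recognise("short_mid","scene"))
E
```

```text
[ 515.21075892 -150.35918956  310.74496889] [-1.56972388 -0.17305239  0.15412037] 91.41700339425361 [ 0.21022073 -0.69302152  0.20896199]
scene [201.35435658 127.33420011]
scene [163.03821554 103.32892665]
scene [179.01490008 167.08991033]
side [298.48373938 202.79796142]
side [338.8315698  135.80026434]
side [329.0337166  220.10465123]
[332.29771827 186.52432784] [331.07637091 199.0896521 ]
[{'point': [498.2, 145.1, 120.1], 'confidence': 0.72}]
```

View pics/l13.png

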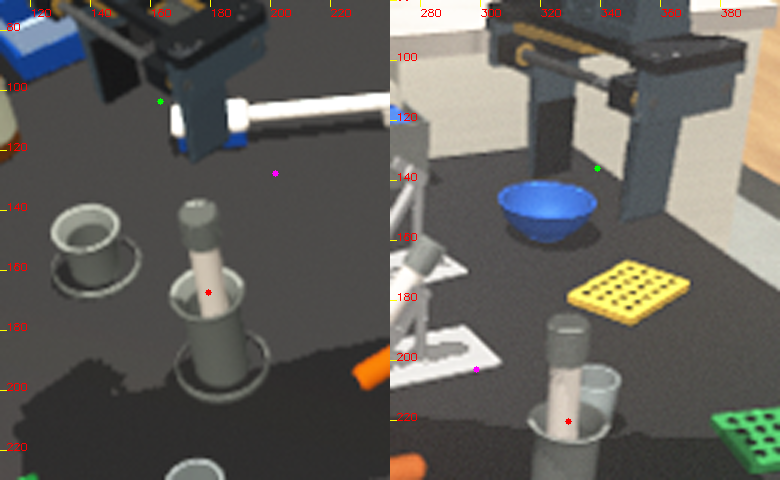

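```bash
python3 -c "
from rig import *
print(state()['t'],hand_in())"
```

```text
the job is handed in; nothing more can be done
12.7333 None
```

The long white tube is standing in the taller grey stand, released, and I handed the job in at 12.7 s. The hand-in gave no verdict.

**What I did:** I gripped the tube by its cap and lifted it at its 35° lean. I put its foot about 16 mm below the rim (estimated from the arm pose and both cameras) while it still leaned. I then levered it upright against the bore wall and lowered it until the floor pushed back with about 17 N. Only then did I open the gripper and back straight up.

**Last checks:**
- **Long tube:** both cameras show it upright. Its cap top is within about 3 px of where an upright, centred, fully seated tube would be, which puts it about 6 mm off the bore centre.
- **Shorter tube:** it was found at (498, 145, 120), against (496, 142, 121) at the start, so it has not moved beyond the error of the measurement.
- **Gripper:** it ended clear of the tube, fully open, with about 0.8 N or less on the wrist.
- **Forces on the way:** the highest readings were about 20 N while straightening and 17 N at the floor.

None of these checks failed. The network's outline of the long tube in the side view was off to the left, so I fitted its position from edges I read off the pictures myself.

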